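# Take the tested servo out of the guard and seat it in the leg fixture

## Robot

A 6-joint arm with a two-finger parallel gripper is mounted at the origin on the work surface. World frame = base frame: x ahead of the robot, y to its left, z up, the work surface at z = 0. Lengths are in m, angles in degrees, forces in N, time in s.
With the tool pointing down it reaches from about 0.4 to 0.825 m from the base axis. Payload 7 kg.
Tool frame: the origin (TCP) lies on the centre line of the jaws, within the pads' length; the fingertips stand 8 mm ahead of it and the grasp point (between the pads) lies 11 mm behind it; z points along the fingers, y is the line along which they close (so a half turn about z gives the same grasp; the last joint's range is limited). The gripper opens to 88 mm and grips with 3 to 60 N. Pads are 19 mm wide; open, the fingers measure 130 mm over their backs; the gripper's body (78 mm by 193 mm) begins 47 mm behind the grasp point.
Start: joints at [91.851, 20.546, 0.682, 0, -70.136, -16.507], TCP at [0.171, 0.653, 0.235] pointing down, gripper open.
Joint ranges: [-176.03, 176.03], [-82.01, 121.73], [-58.28, 71.71], [-173.87, 95.51], [-174.79, -0.11], [-173.66, 173.66]. Speed limits (degrees/s): [136.94, 136.94, 172.46, 180, 180, 180].

## Interface

Orientations are given as [roll, pitch, yaw] about the fixed x, y, z axes, in that order (R = Rz(yaw) Ry(pitch) Rx(roll)).
In Python, from plant import ctrl, vision gives the robot as it stands. The module is installed in compiled form; this text tells all that it offers.
- The arm moves only by the tool move_arm, never from a script. Its argument "moves" is one flat list of numbers, 7 for each row, row after row: the finger opening in cm, from 0 to 8.76, then the shift along the tool's x, y, z in cm, then the turn, a rotation vector about the tool's x, y, z in rad. A call has 1 to 8 rows; each row shifts and turns the commanded pose from where the row before left it, along the tool's axes as they then stand; what a row does not reach is not made up. A row lasts 1/10 s, in which the tool goes at most 50 mm and 8.59 degrees, less where a joint would pass 70% of its speed; a pose out of reach is approached as far as the arm can. A call with a gripper value outside its range is refused whole. The fingers move at their own pace and stop on an object; the grip force is fixed at half the most. Time passes only in rows, so rows that do not move let the fingers close. It gives the time, the measured TCP pose, the force, the opening and the grip force at its end, in the units of the state.
- ctrl.get_obs(): the state, without advancing time (a new reading comes with each control period).
- vision.snapshot(name): name is "scene" or "side" or "wrist"; returns (picture, depth): 384x512x3 uint8, red, green, blue; 384x512 float32, m along the optical axis (not along the pixel's ray), 0 where there is no reading.
- vision.camera_model(name): a dict with "vertical_fov" (degrees; the focal length in pixels is half the picture's height over the tangent of half this angle, whatever the lens; pixels are square), "cx", "cy" (the principal point, pixels), "cam_to_world" (4x4, takes a point from camera to world coordinates). Camera axes: x right, y down, z forward; pixel columns grow to the right and rows downward; lengths in m; the calibration is good to about 2 mm. A picture is of the moment at which its call begins: read the wrist's pose just before it. camera_model takes no time and is no camera call; for the wrist camera it gives the pose at the moment of the call.
- ctrl.close_job(): hands the job in; it is judged then, once.
The state is a dict: "clock": time; "joint_pos": joint angles; "qvel": joint speeds; "tau": joint torques, N m; "tool_pos": TCP position; "orientation": TCP orientation; "force": force on the tool from outside, world axes, zero at the start; "moment": the same for the moment, N m; "opening": finger opening in m; "gripper_force": force on a finger pad.
Only numpy, scipy, OpenCV 4.12 (cv2) and the standard library are available. Lean on these libraries where they do the work, as an engineer would, in place of code of your own. Each camera call takes 0.05 s, during which the arm holds its last target. There are 200 camera calls.

## Task

Reach through the round port of the guard, lift the black servo off its pedestal and set it down upright near the middle of the blue mat, letting go of it there. Then take it by its two ends and seat it flat and square between the cheeks of the aluminium fixture, fully down on the pocket floor, with the orange horn at the orange-striped end, and let go. Do not drop the servo or let it tip over, and leave the other things on the bench where they are.

Things in the scene. Friction and masses are not known exactly. Their poses are not given: they have to be found in the camera images.
- servo_mid (a point): The servo to move: black block, orange round horn on top; 50 mm long (x), 32 wide (y), 40 high (z), about 0.14 kg. The point is the block's centre, 20 mm above its underside; x points along its length to the horn end, z up. It starts upright on the pedestal in the guard, its x within 0.1 rad of the guard's x. The horn disc stands 4 mm proud of the top.
- servo_horn (a point): Centre of the orange horn on the servo's top face, 12 mm from the block's middle towards its +x end and 20 mm above the block's centre.
- guard: The fixed guard enclosure, about 160 (x) x 220 (y) mm: white front wall 99 mm high, clear back wall 187 mm, closed sides. Its grey panel slopes 30 degrees from level, rising from front to back. Origin: centre of its underside on the table; x points from the front (robot side) to the back, z up. The only way in is the port.
- port (a point): Centre of the round port on the outer face of the sloped panel, 150 mm above the table; clear diameter 108 mm, ringed in orange, panel 5 mm thick. The way in, square to the panel, is 30 degrees from straight down, going towards the guard's +x as it descends. The servo's centre lies about 35 mm in along that line. Axes as the guard.
- pedestal (a point): Centre of the pedestal's top, 100 mm above the table inside the guard; a blue block 40 (x) x 24 (y) mm and 8 mm thick on a 24 mm post, so the servo overhangs it by 4 mm on each long side. The servo's long sides are free to be gripped there.
- mat: The blue put-down mat, 120 x 120 mm, 4 mm thick, fixed on the table. Origin: centre of its underside on the table.
- fixture: Fixed aluminium fixture, base 90 (x) x 74 (y) x 12 mm. Origin: centre of underside; x points along the pocket to the orange-striped end. Two cheeks (34 mm long, 7 thick, tops 52 mm above the table) stand 35 mm apart along the long sides, as high as a seated servo: only its ends, 8 mm past the cheeks, can be held there. Two end lips, 4 mm above the pocket floor, are 53 mm apart.
- pocket (a point): Centre of the pocket's floor, 12 mm above the table; axes are those of the fixture. A seated servo has its centre 20 mm above this point.
- spare_servo: Bystander: a white servo actuator with a black horn, 50 x 32 x 40 mm. Origin at its underside middle.
- bearing: Bystander: a steel bearing ring, 42 mm across, 12 mm high. Origin at its underside middle.
- motor: Bystander: a steel motor can, 36 mm across, 60 mm high with its shaft. Origin at its underside middle.
- driver: Bystander: a screwdriver with a red handle, 180 mm long. Origin at its underside, half-way along; it lies on the table.
- screws: Bystander: a small clear jar, 44 mm across, 50 mm high. Origin at its underside middle.
- bracket: Bystander: an aluminium angle bracket, 50 x 32 x 40 mm. Origin at its underside middle.
- mug: Bystander: a blue mug, 80 mm across, 90 mm high. Origin at its underside middle.
- servo: The same servo as servo_mid, origin at the centre of its underside.
There are look-alikes about, which are no part of the job. Leave any green or red look-alike of the fixture alone.

How it is judged (in metres and radians):
On the way, in this order (a step that is already met when the one before it is completed fails the run):
1. the servo is out of the guard, clear above it or beside it (distance between servo_mid and pedestal above 0.12 m), for 0.1 s.
2. the servo stands upright near the middle of the mat (within 50 mm), released and still (horizontal distance between servo_mid and mat below 0.05 m and height (world z) of servo_mid below 0.027 m and angle between servo_mid's own z axis and vertical below 0.06 rad and contact force between the fingers and servo below 0.1 N and linear speed of servo below 0.02 m/s), for 0.2 s.
At the end, for the whole second after the job is handed in: The servo sits upright in the fixture pocket: centred within 3 mm along and across, down on the floor within 1.5 mm, level within 0.05 rad and square within 0.11 rad, horn at the striped end, released and at rest (x of servo_mid in the frame of pocket between -0.003 and 0.003 m and y of servo_mid in the frame of pocket between -0.003 and 0.003 m and z of servo_mid in the frame of pocket between 0.018 and 0.0215 m and x of servo_horn in the frame of pocket above 0.005 m and angle between servo_mid's own z axis and vertical below 0.05 rad and angle between the x axis of servo_mid and the x axis of fixture, either way round below 0.11 rad and contact force between the fingers and servo below 0.1 N and linear speed of servo below 0.01 m/s); the robot touches nothing.
It fails at once if the servo is dropped (moves faster than 0.5 m/s out of the fingers' hold) (linear speed of servo above 0.5 m/s and contact force between the fingers and servo below 0.1 N).
It fails at once if the servo is tipped right over (more than 60 degrees) (angle between servo_mid's own z axis and vertical above 1.05 rad).
It fails at once if a bystander is moved more than 30 mm (distance of any of spare_servo, bearing, motor, driver, screws, bracket, mug from where it was at the start of the episode above 0.03 m).
It also fails if it takes over 64 s, if anything falls off the work surface, if the arm or the gripper's body presses on something with over 40 N, if the wrist force passes 120 N, or if a joint passes its speed limit or range.

## Working session

There is one attempt and no reset: what is moved stays moved. The work goes in short steps, Python scripts to look and compute and a tool call to move; the robot and the scene stay as the last step left them, time stands still between calls to the robot, and variables do not carry over. Pictures are saved under pics/ and viewed, at most 10 in all, crops included, and the job is handed in when it is done.

Besides the shell and the picture viewer there is one more tool, called after "Emit:" by a JSON object that holds its "name" and its "arguments", one argument or row to a line. move_arm: Moves the arm, as the interface text tells. Its arguments: {"type":"object","properties":{"moves":{"type":"array"}},"required":["moves"]}

```bash
mkdir -p pics; cat > h.py <<'E'
import numpy as np, cv2
from plant import ctrl, vision
from scipy.spatial.transform import Rotation as R
def snap(n):
    cm=vision.camera_model(n); p,d=vision.snapshot(n); return p,d,cm
def save(p,f): cv2.imwrite('pics/'+f,p[:,:,::-1])
def cloud(d,cm):
    h,w=d.shape; f=h/2/np.tan(np.radians(cm['vertical_fov'])/2)
    v,u=np.mgrid[:h,:w]; P=np.stack([(u-cm['cx'])/f*d,(v-cm['cy'])/f*d,d,np.ones_like(d)],-1)
    W=(P@np.array(cm['cam_to_world']).T)[...,:3]; W[d==0]=np.nan; return W
def obs():
    o=ctrl.get_obs(); print(o['clock'],np.round(o['tool_pos'],4),np.round(o['orientation'],2),o['opening'],o['gripper_force'],np.round(o['force'],1)); return o
E
python3 - <<'E'
from h import *
obs()
ps=[]
for n in['scene','side','wrist']:
    p,d,cm=snap(n); np.savez(f'{n}.npz',p=p,d=d,W=cloud(d,cm)); ps.append(p); print(n,cm['vertical_fov'],np.round(cm['cam_to_world'],3).tolist())
save(cv2.resize(ps[0],(800,600)),'a1.png');save(cv2.resize(ps[1],(800,600)),'a2.png')
E
```

```text
0.0 [0.1707 0.6526 0.2336] [ 1.7991e+02 -1.0000e-02 -1.4660e+01] 0.08800469527363664 0.0 [-0.8 -0.1  0.4]
scene 51.83220341520861 [[0.855, 0.346, -0.385, 0.883], [0.518, -0.585, 0.624, -0.643], [-0.009, -0.734, -0.68, 0.796], [0.0, 0.0, 0.0, 1.0]]
side 50.347631359010165 [[-0.982, -0.138, 0.128, 0.344], [-0.188, 0.707, -0.682, 0.875], [0.004, -0.694, -0.72, 1.064], [0.0, 0.0, 0.0, 1.0]]
wrist 70.24206142024123 [[-0.253, -0.925, -0.284, 0.248], [-0.968, 0.242, 0.073, 0.632], [0.002, 0.293, -0.956, 0.383], [0.0, 0.0, 0.0, 1.0]]
```

View pics/a1.png

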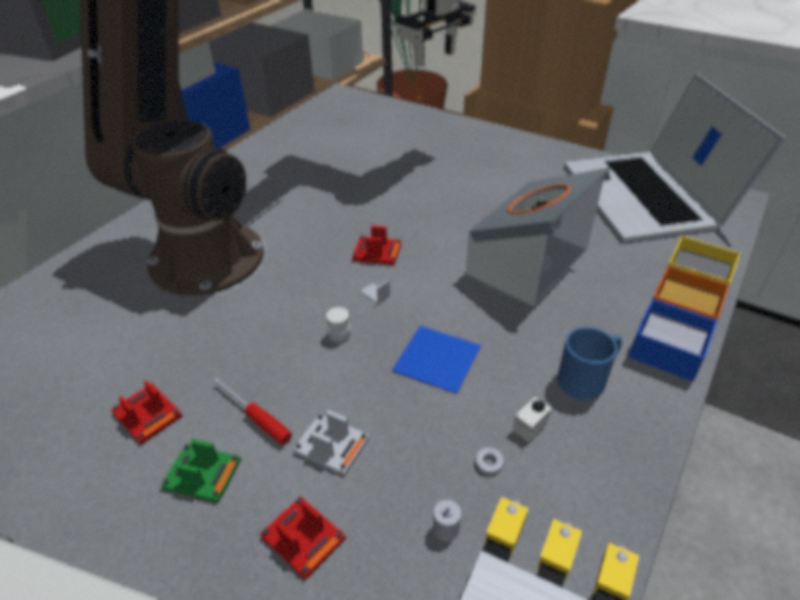

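View pics/a2.png

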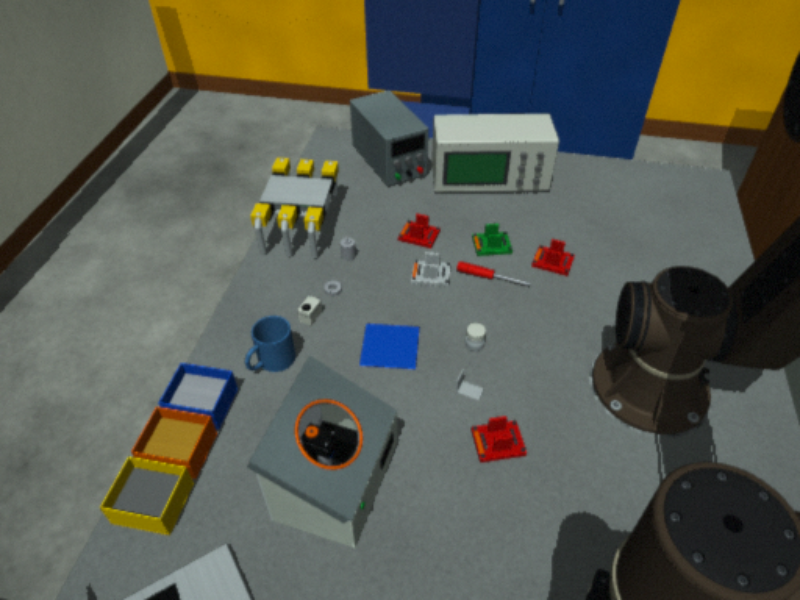

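The side view shows the port ring at (328,433) with the servo inside (horn on the left at (311,431)), the mat at (390,346), and the white fixture at (431,268) with its stripe on the left end. I'll measure all of these from depth.

```bash
cat > m.py <<'E'
from h import *
for n in['side','scene']:
    z=np.load(n+'.npz'); p,d,W=z['p'],z['d'],z['W']; hsv=cv2.cvtColor(p,cv2.COLOR_RGB2HSV); H,S,V=[hsv[...,i].astype(int) for i in range(3)]
    print('==',n)
    sl=lambda u,v,r:(np.hypot(np.mgrid[:384,:512][1]-u,np.mgrid[:384,:512][0]-v)<r)
    (u,v)=(250,221) if n=='side' else (280,230)
    m=sl(u,v,45)&(H>100)&(H<130)&(S>170); q=W[m]; q=q[(q[:,2]<.02)]; r=cv2.minAreaRect((q[:,:2]*1000).astype(np.float32)); print('mat',r,np.nanmedian(q[:,2]))
    (u,v)=(276,172) if n=='side' else (212,282)
    c0=W[v-3:v+4,u-3:u+4].reshape(-1,3); c0=np.nanmedian(c0,0); print('fx',c0)
    near=np.hypot(W[...,0]-c0[0],W[...,1]-c0[1])<.075
    m=near&(W[...,2]>.006)&(W[...,2]<.02)&(np.hypot(0,0)==0)&((S<60)|((H<20)&(S>120)))
    q=W[m]; print('base',len(q),cv2.minAreaRect((q[:,:2]*1000).astype(np.float32)))
    m=near&(H<18)&(S>120)&(V>120)&(W[...,2]>.004); print('stripe',m.sum(),np.nanmean(W[m],0),cv2.minAreaRect((W[m][:,:2]*1000).astype(np.float32)))
    m=near&(W[...,2]>.045)&(W[...,2]<.06); q=W[m]; print('cheek tops',len(q),cv2.minAreaRect((q[:,:2]*1000).astype(np.float32)))
    # guard
    (u,v)=(210,277) if n=='side' else (345,127)
    m=sl(u,v,40)&(H<18)&(S>130)&(V>80)&(W[...,2]>.09); q=W[m]
    print('orange',len(q), np.nanmean(q,0), q[:,2].min(),q[:,2].max())
    c=W[sl(u,v,70)]; c=c[np.isfinite(c[:,0])&(c[:,2]>.10)&(c[:,2]<.21)]
    best=0
    rng=np.random.default_rng(0)
    for _ in range(800):
        a=c[rng.choice(len(c),3)]; nn=np.cross(a[1]-a[0],a[2]-a[0]); L=np.linalg.norm(nn)
        if L<1e-5: continue
        nn/=L
        if abs(abs(nn[2])-.866)>.05: continue
        i=abs((c-a[0])@nn)<.002
        if i.sum()>best: best=i.sum(); I=i
    k=c[I]; mu=k.mean(0); nn=np.linalg.svd(k-mu)[2][2]; nn*=np.sign(nn[2]); print('plane n',nn,best,'tilt',np.degrees(np.arccos(nn[2])),'gx yaw',np.degrees(np.arctan2(-nn[1],-nn[0])))
    on=q[abs((q-mu)@nn)<.006]
    e1=np.cross(nn,[0,0,1]);e1/=np.linalg.norm(e1);e2=np.cross(nn,e1)
    uv=np.c_[(on-mu)@e1,(on-mu)@e2]
    A=np.c_[2*uv,np.ones(len(uv))]; s=np.linalg.lstsq(A,(uv**2).sum(1),rcond=None)[0]
    C=mu+e1*s[0]+e2*s[1]; rr=np.sqrt(s[2]+s[0]**2+s[1]**2); print('port',C,'r',rr,len(on))
    ins=np.linalg.norm(W-C,axis=-1)<.075
    dep=(W-C)@nn
    m=ins&(dep<-.008)&(V<70)&(W[...,2]>.132)&(W[...,2]<.150)&(np.hypot(W[...,0]-C[0],W[...,1]-C[1])<.06)
    q=W[m]
    if len(q)>10: print('servo top',len(q),np.median(q,0),cv2.minAreaRect((q[:,:2]*1000).astype(np.float32)))
    m=ins&(dep<-.006)&(H<18)&(S>120)&(W[...,2]>.132)&(W[...,2]<.152); 
    if m.any(): print('horn',m.sum(),np.mean(W[m],0))
E
python3 m.py
python3 - <<'E'
from h import *
z=np.load('side.npz');save(cv2.resize(z['p'][240:320,155:265],(770,560),interpolation=cv2.INTER_CUBIC),'a3.png')
E
```

```text
== side
mat ((546.9401245117188, -0.5815887451171875), (117.78667449951172, 120.75821685791016), 6.403523921966553) 0.005161506014163986
fx [ 0.49207817 -0.21663051  0.04300885]
base 273 ((493.15765380859375, -212.871826171875), (124.99720764160156, 128.80416870117188), 3.2806568145751953)
stripe 26 [ 0.51652164 -0.24126807  0.01546669] ((487.151123046875, -236.90431213378906), (106.9977035522461, 53.645572662353516), 0.1675776243209839)
cheek tops 53 ((497.759521484375, -239.50852966308594), (30.592620849609375, 55.777530670166016), 5.084900856018066)
orange 379 [0.58305303 0.33033963 0.15167564] 0.12190390917439997 0.18525867497901383
plane n [-0.49283912  0.06842942  0.86742551] 3139 tilt 29.83916871932683 gx yaw -7.904829441585866
port [0.57879638 0.32821216 0.15121883] r 0.05766958155447764 321
servo top 166 [0.59288246 0.33228277 0.14019132] ((599.3727416992188, 326.9516296386719), (33.377994537353516, 50.6479606628418), 81.15856170654297)
horn 70 [0.60981393 0.32511517 0.14279147]
== scene
mat ((549.5208129882812, -3.0889739990234375), (114.67086791992188, 117.91655731201172),
[... 198 characters left out ...]
 [ 0.51893835 -0.24313361  0.01413324] ((494.1041259765625, -258.1602478027344), (114.49132537841797, 43.90877151489258), 26.17390251159668)
cheek tops 112 ((497.9571533203125, -239.82215881347656), (35.35968017578125, 50.206825256347656), 3.1801154613494873)
orange 39 [0.59612133 0.31069159 0.16104408] 0.12416593483323235 0.18243370078291343
plane n [-0.4951491  0.0632107  0.8665055] 1168 tilt 29.94493928051035 gx yaw -7.275025255946181
port [0.57982686 0.32591604 0.15112754] r 0.056891961014917204 34
servo top 12 [0.5823469  0.33195028 0.13933256] ((582.2267456054688, 331.23773193359375), (21.447092056274414, 8.633724212646484), 63.788734436035156)
horn 7 [0.58625322 0.32631246 0.13950923]
```

View pics/a3.png

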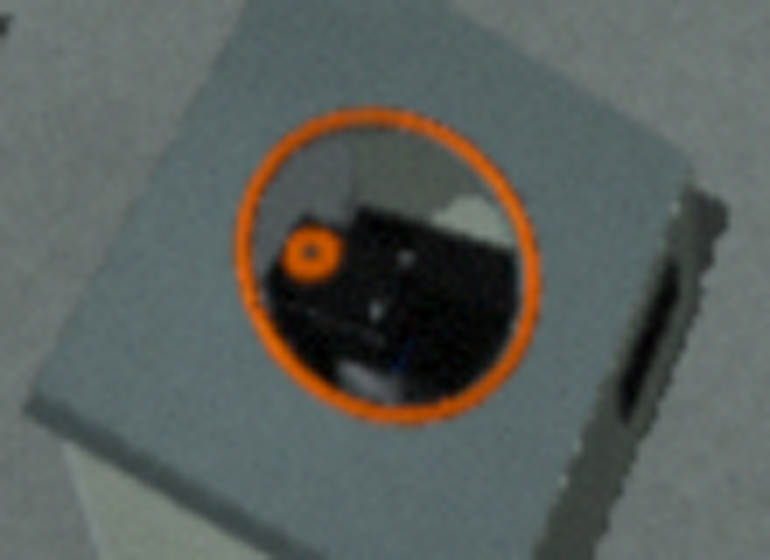

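The crop shows the servo standing in the port with its horn at (311,252), at the far end, and both long sides free. Next I work out the approach.

```bash
cat >> h.py <<'E'
def Rd(yaw,tilt=0): # tool with x along yaw, z down, tipped so z goes towards +x(yaw)
    return R.from_euler('z',yaw,degrees=True)*R.from_euler('x',180,degrees=True)*R.from_euler('y',tilt,degrees=True)
def plan(pos,Rt):
    o=obs(); Rc=R.from_euler('xyz',o['orientation'],degrees=True)
    rv=(Rc.inv()*Rt).as_rotvec(); s=Rt.inv().apply(np.array(pos)-o['tool_pos'])*100
    print('turn first',np.round(rv,3),'n>=%.1f'%(np.linalg.norm(rv)/.149),'then shift cm',np.round(s,2),'n>=%.1f'%(np.linalg.norm(s)/5))
    return o
E
python3 - <<'E'
from h import *
Rt=Rd(-8,30); print(Rt.as_matrix().round(3))
d=Rt.as_matrix()[:,2]; c=np.array([.598,.3262,.1205]); print(c-.12*d)
plan(c-.12*d,Rt)
E
```

```text
[[ 0.858 -0.139  0.495]
 [-0.121 -0.99  -0.07 ]
 [ 0.5    0.    -0.866]]
[0.53858392 0.33455039 0.22442305]
0.15 [0.1707 0.6527 0.2338] [ 1.7993e+02 -1.0000e-02 -1.4660e+01] 0.08742107432769472 0.0 [-0.  -0.7 -0.2]
turn first [ 0.032  0.523 -0.113] n>=3.6 then shift cm [34.91 26.38 21.24] n>=9.7
```

Emit:
{"name": "move_arm", "arguments": {
  "moves": [4.8, 0, 0, 0, 0.008, 0.131, -0.028, 4.8, 0, 0, 0, 0.008, 0.131, -0.028, 4.8, 0, 0, 0, 0.008, 0.131, -0.028, 4.8, 0, 0, 0, 0.008, 0.131, -0.028, 4.8, 2.9, 2.2, 1.77, 0, 0, 0, 4.8, 2.9, 2.2, 1.77, 0, 0, 0, 4.8, 2.9, 2.2, 1.77, 0, 0, 0, 4.8, 2.9, 2.2, 1.77, 0, 0, 0]
}}

```text
clock: 0.95
tool_pos: [0.2936, 0.5457, 0.2308]
orientation: [-179.9, -30.1, -8.0]
force: [-0.2, -0.2, -0.3]
opening: 0.048
gripper_force: 0.0
```

Emit:
{"name": "move_arm", "arguments": {
  "moves": [4.8, 2.9, 2.2, 1.77, 0, 0, 0, 4.8, 2.9, 2.2, 1.77, 0, 0, 0, 4.8, 2.9, 2.2, 1.77, 0, 0, 0, 4.8, 2.9, 2.2, 1.77, 0, 0, 0, 4.8, 2.9, 2.2, 1.77, 0, 0, 0, 4.8, 2.9, 2.2, 1.77, 0, 0, 0, 4.8, 2.9, 2.2, 1.77, 0, 0, 0, 4.8, 2.9, 2.2, 1.77, 0, 0, 0]
}}

```text
clock: 1.75
tool_pos: [0.5383, 0.3332, 0.2247]
orientation: [-179.9, -30.1, -8.1]
force: [-0.6, 1.0, 0.2]
opening: 0.0478
gripper_force: 0.0
```

```bash
python3 - <<'E'
from h import *
Rt=Rd(-8,30); d=Rt.as_matrix()[:,2]; c=np.array([.598,.3262,.1205])
plan(c-.12*d,Rt)
p,d,cm=snap('wrist'); np.savez('wrist.npz',p=p,d=d,W=cloud(d,cm)); save(cv2.resize(p,(800,600)),'a4.png')
E
```

```text
1.75 [0.5383 0.3332 0.2247] [-179.87  -30.07   -8.11] 0.0477822684858565 0.0 [-0.6  1.   0.2]
turn first [-0.001 -0.001 -0.002] n>=0.0 then shift cm [-0.   -0.14  0.02] n>=0.0
```

View pics/a4.png

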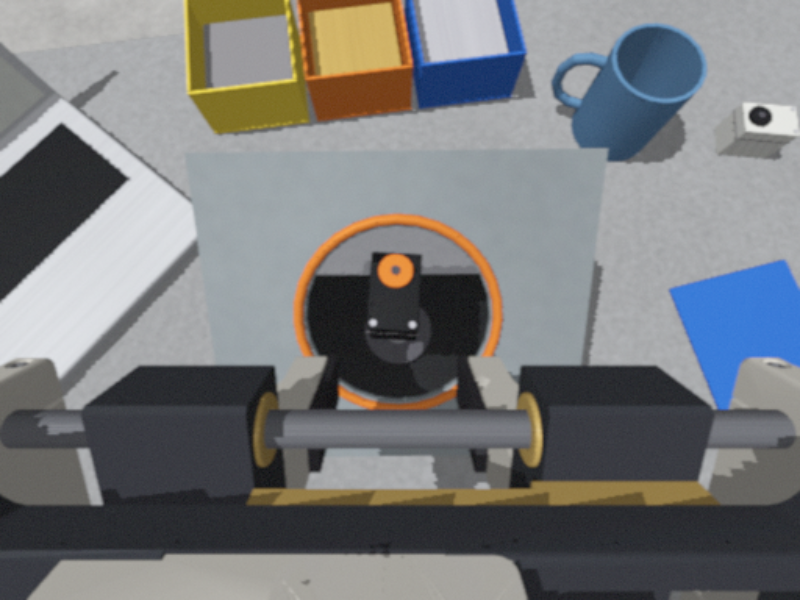

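The wrist view shows the ring centred at (398,312), the horn at (396,270), and the jaws symmetric about column 398. I'll refine the servo pose from this view's depth.

```bash
cat > m2.py <<'E'
from h import *
z=np.load('wrist.npz'); p,W=z['p'],z['W']; hsv=cv2.cvtColor(p,cv2.COLOR_RGB2HSV).astype(int)
c=np.array([.598,.3262,.1205])
q0=np.hypot(W[...,0]-c[0],W[...,1]-c[1])<.045
m=q0&(abs(W[...,2]-.141)<.006); q=W[m]; print(len(q),np.median(q,0),cv2.minAreaRect((q[:,:2]*1000).astype(np.float32)))
L=q[:,:2]-q[:,:2].mean(0); print('pca',np.degrees(np.arctan2(*np.linalg.svd(L,full_matrices=False)[2][0][::-1])),q.mean(0))
h=m&(hsv[...,0]<18)&(hsv[...,1]>120); print('horn',W[h].mean(0))
o=(hsv[...,0]<18)&(hsv[...,1]>150)&(abs(W[...,2]-.15)<.04)&(np.hypot(W[...,0]-.58,W[...,1]-.327)<.075)&~h
q=W[o]; Rt=Rd(-8,30).as_matrix(); uv=(q-[.58,.327,.15])@Rt; (u,r),_,_=[0,0],0,0
s=np.linalg.lstsq(np.c_[2*uv[:,:2],np.ones(len(uv))],(uv[:,:2]**2).sum(1),rcond=None)[0]; print('port',np.array([.58,.327,.15])+Rt@[s[0],s[1],np.median(uv[:,2])],np.sqrt(s[2]+s[0]**2+s[1]**2))
E
python3 m2.py
```

```text
1658 [0.59780261 0.32606318 0.13909472] ((599.0950927734375, 325.8873291015625), (31.933244705200195, 50.30888366699219), 78.81283569335938)
pca 169.15404727795195 [0.59790897 0.3260709  0.13945945]
horn [0.61107211 0.3239094  0.14124831]
port [0.57810669 0.32706447 0.15183189] 0.05725323835470512
```

```bash
python3 - <<'E'
from h import *
Rt=Rd(-11,30); d=Rt.as_matrix()[:,2]; c=np.array([.5985,.3260,.120])
plan(c+.003*d,Rt)
E
```

```text
1.8 [0.5403 0.3291 0.2238] [-179.97  -29.99   -8.32] 0.04768771029193757 0.0 [ 3.6 -4.4 -0.2]
turn first [-0.024  0.     0.04 ] n>=0.3 then shift cm [-0.19 -0.81 12.17] n>=2.4
```

Emit:
{"name": "move_arm", "arguments": {
  "moves": [4.8, 0, 0, 0, -0.024, 0, 0.04, 4.8, 0, 0, 0, 0, 0, 0, 4.8, 0, 0, 0, 0, 0, 0, 4.8, 0, 0, 0, 0, 0, 0]
}}

```text
clock: 2.2
tool_pos: [0.537, 0.3349, 0.2244]
orientation: [-179.9, -30.1, -10.7]
force: [0.3, 0.3, -0.7]
opening: 0.0476
gripper_force: 0.0
```

```bash
python3 - <<'E'
from h import *
Rt=Rd(-11,30); d=Rt.as_matrix()[:,2]; c=np.array([.5985,.3260,.120])
plan(c+.003*d,Rt)
p,d,cm=snap('wrist'); np.savez('wrist.npz',p=p,d=d,W=cloud(d,cm))
E
python3 m2.py
```

```text
2.2 [0.537  0.3349 0.2244] [-179.94  -30.05  -10.66] 0.04756375560111412 0.0 [ 0.3  0.3 -0.7]
turn first [-0.004 -0.001  0.005] n>=0.0 then shift cm [ 0.16 -0.3  12.45] n>=2.5
1660 [0.5981811  0.32606021 0.13902404] ((599.2199096679688, 326.17010498046875), (31.542186737060547, 50.216182708740234), 78.88711547851562)
pca 169.27384827544188 [0.59811483 0.32604839 0.13942404]
horn [0.61107266 0.32404339 0.14124181]
port [0.57803959 0.32711015 0.15176212] 0.05729198248086575
```

Measurements are consistent. I'll go in slowly along the axis.

Emit:
{"name": "move_arm", "arguments": {
  "moves": [4.8, 0.16, -0.3, 2, 0, 0, 0, 4.8, 0, 0, 2, 0, 0, 0, 4.8, 0, 0, 2, 0, 0, 0, 4.8, 0, 0, 2, 0, 0, 0, 4.8, 0, 0, 1.5, 0, 0, 0, 4.8, 0, 0, 1.5, 0, 0, 0, 4.8, 0, 0, 1, 0, 0, 0, 4.8, 0, 0, 0.4, 0, 0, 0]
}}

```text
clock: 3.05
tool_pos: [0.6001, 0.3255, 0.1169]
orientation: [180.0, -30.0, -10.7]
force: [0.9, -0.4, 0.3]
opening: 0.0481
gripper_force: 0.0
```

Emit:
{"name": "move_arm", "arguments": {
  "moves": [4.8, 0, 0, 0, 0, 0, 0, 4.8, 0, 0, 0, 0, 0, 0]
}}

```text
clock: 3.25
tool_pos: [0.6003, 0.326, 0.1185]
orientation: [-179.9, -30.1, -10.8]
force: [-0.2, -0.7, 0.1]
opening: 0.0479
gripper_force: 0.0
```

```bash
python3 - <<'E'
from h import *
Rt=Rd(-11,30); d=Rt.as_matrix()[:,2]; c=np.array([.5985,.3260,.120])
plan(c+.003*d,Rt)
E
```

```text
3.25 [0.6003 0.326  0.1185] [-179.91  -30.07  -10.75] 0.04790034386857409 0.0 [-0.2 -0.7  0.1]
turn first [-0.004 -0.001  0.004] n>=0.0 then shift cm [-0.07  0.04  0.09] n>=0.0
```

Emit:
{"name": "move_arm", "arguments": {
  "moves": [2.5, 0, 0, 0, 0, 0, 0, 2.5, 0, 0, 0, 0, 0, 0, 2.5, 0, 0, 0, 0, 0, 0, 2.5, 0, 0, 0, 0, 0, 0, 2.5, 0, 0, 0, 0, 0, 0, 2.5, 0, 0, 0, 0, 0, 0, 2.5, 0, 0, 0, 0, 0, 0, 2.5, 0, 0, 0, 0, 0, 0]
}}

```text
clock: 4.05
tool_pos: [0.6004, 0.3262, 0.1186]
orientation: [-179.9, -30.1, -10.8]
force: [-4.0, 1.0, 5.4]
opening: 0.0323
gripper_force: 30.0
```

Emit:
{"name": "move_arm", "arguments": {
  "moves": [2.5, 0, 0, -0.5, 0, 0, 0, 2.5, 0, 0, -1, 0, 0, 0, 2.5, 0, 0, -2, 0, 0, 0, 2.5, 0, 0, -2, 0, 0, 0, 2.5, 0, 0, -2, 0, 0, 0, 2.5, 0, 0, -2, 0, 0, 0, 2.5, 0, 0, -2, 0, 0, 0, 2.5, 0, 0, -2, 0, 0, 0]
}}

```text
clock: 4.85
tool_pos: [0.5328, 0.3377, 0.2348]
orientation: [180.0, -30.0, -10.8]
force: [0.5, 0.3, -1.2]
opening: 0.0321
gripper_force: 30.0
```

Emit:
{"name": "move_arm", "arguments": {
  "moves": [2.5, 0, 0, -1, 0, 0, 0, 2.5, 0, 0, -0.5, 0, 0, 0, 2.5, 0, 0, 0, 0, 0, 0]
}}

```text
clock: 5.15
tool_pos: [0.5263, 0.3396, 0.2478]
orientation: [-179.9, -30.0, -10.8]
force: [-0.2, -0.7, -1.5]
opening: 0.0317
gripper_force: 30.0
```

```bash
python3 - <<'E'
from h import *
plan([.548,-.002,.11],Rd(4,30))
p,d,cm=snap('wrist'); W=cloud(d,cm); 
s=snap('side')[0]
save(np.hstack([cv2.resize(p,(400,300)),s[200:350,150:350].repeat(2,0).repeat(2,1)]),'a5.png')
E
```

```text
5.15 [0.5263 0.3396 0.2478] [-179.92  -30.05  -10.76] 0.0317234568483162 29.995100498199463 [-0.2 -0.7 -1.5]
turn first [ 0.127 -0.001 -0.223] n>=1.7 then shift cm [-7.08 34.23 11.83] n>=7.4
```

View pics/a5.png

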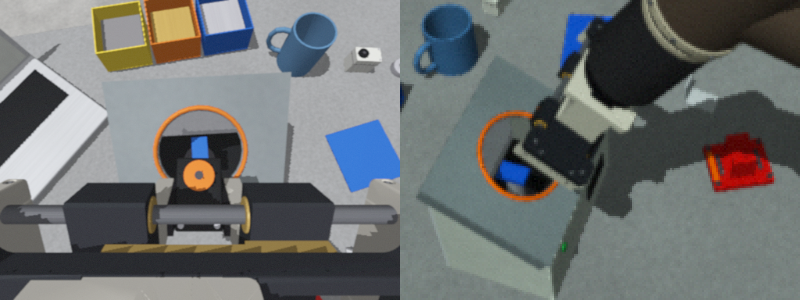

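The servo is held upright in the jaws with its horn at (199,175), and the pedestal is empty. I'll measure its tilt in the grip and plan the transfer.

```bash
cat > m3.py <<'E'
from h import *
o=obs(); Rc=R.from_euler('xyz',o['orientation'],degrees=True).as_matrix(); t=np.array(o['tool_pos'])
p,d,cm=snap('wrist'); W=cloud(d,cm); L=(W-t)@Rc
hsv=cv2.cvtColor(p,cv2.COLOR_RGB2HSV).astype(int)
h=(hsv[...,0]<18)&(hsv[...,1]>120)&(np.linalg.norm(W-t,axis=-1)<.06); print('horn',h.sum(),W[h].mean(0))
# top: points within slab near TCP between the pads
m=(np.linalg.norm(W-t,axis=-1)<.05)&(abs(L[...,1])<.014)&~h
c=W[m]; rng=np.random.default_rng(0); best=0
for _ in range(1000):
    a=c[rng.choice(len(c),3)]; n=np.cross(a[1]-a[0],a[2]-a[0]); l=np.linalg.norm(n)
    if l<1e-6: continue
    n/=l
    if abs(n[2])<.8: continue
    i=abs((c-a[0])@n)<.0015
    if i.sum()>best: best=i.sum();I=i
k=c[I]; n=np.linalg.svd(k-k.mean(0))[2][2]; n*=np.sign(n[2]); print('top',len(c),best,n,k.mean(0),'rel tcp',k.mean(0)-t)
g=Rc[:,0].copy(); g[2]=0; g/=np.linalg.norm(g); print('tilt deg towards +xtool',np.degrees(np.arcsin(n@g)),'total',np.degrees(np.arccos(n[2])))
E
python3 m3.py; python3 -c "
from h import *
plan([.548,-.002,.245],Rd(4,30))"
```

```text
5.25 [0.5264 0.3391 0.2469] [180.   -30.02 -10.75] 0.031742402515345165 29.99509871006012 [ 0.4 -0.  -1.7]
horn 1269 [0.53731614 0.33647383 0.26985979]
top 2357 2190 [-0.00111801 -0.0030087   0.99999485] [0.52437623 0.33973568 0.26717803] rel tcp [-0.00204508  0.00065335  0.02022847]
tilt deg towards +xtool -0.0307641818000434 total 0.18390329100350586
5.3 [0.5265 0.339  0.2468] [179.98 -30.02 -10.75] 0.03182394666756299 29.99508708715439 [ 0.2  0.5 -1.5]
turn first [ 0.129 -0.    -0.223] n>=1.7 then shift cm [-0.29 34.16  0.04] n>=6.8
```

Emit:
{"name": "move_arm", "arguments": {
  "moves": [2.5, 0, 0, 0, 0.065, 0, -0.112, 2.5, 0, 2, 0, 0.065, 0, -0.112, 2.5, -0.1, 4, 0, 0, 0, 0, 2.5, 0, 4.5, 0, 0, 0, 0, 2.5, 0, 4.5, 0, 0, 0, 0, 2.5, -0.1, 4.5, 0, 0, 0, 0, 2.5, 0, 4.5, 0, 0, 0, 0, 2.5, -0.1, 4, 0, 0, 0, 0]
}}

```text
clock: 6.1
tool_pos: [0.5407, 0.0573, 0.2452]
orientation: [-180.0, -30.0, 4.0]
force: [2.0, -1.0, -0.7]
opening: 0.0319
gripper_force: 30.0
```

Emit:
{"name": "move_arm", "arguments": {
  "moves": [2.5, 0, 3.2, 0, 0, 0, 0, 2.5, 0, 2, 0, 0, 0, 0, 2.5, 0, 1, 0, 0, 0, 0, 2.5, 0, 0, 0, 0, 0, 0, 2.5, 0, 0, 0, 0, 0, 0]
}}

```text
clock: 6.6
tool_pos: [0.5457, -0.0022, 0.2453]
orientation: [-179.9, -30.0, 4.0]
force: [0.5, 0.4, -1.2]
opening: 0.0315
gripper_force: 30.0
```

```bash
python3 - <<'E'
from h import *
plan([.548,-.002,.045],Rd(4,30))
E
python3 m3.py
```

```text
6.6 [ 0.5457 -0.0022  0.2453] [-179.94  -30.02    4.  ] 0.031517869514801476 29.995074570178986 [ 0.5  0.4 -1.2]
turn first [-0.001 -0.     0.   ] n>=0.0 then shift cm [-9.810e+00 -1.000e-02  1.747e+01] n>=4.0
6.6 [ 0.5457 -0.0022  0.2453] [-179.94  -30.02    4.  ] 0.031517869514801476 29.995074570178986 [ 0.5  0.4 -1.2]
horn 1266 [ 0.55667478 -0.00195481  0.26830409]
top 2364 2205 [ 0.00128275 -0.00400977  0.99999114] [ 0.5435365  -0.00216844  0.2656398 ] rel tcp [-2.11485965e-03  7.07389778e-05  2.03053119e-02]
tilt deg towards +xtool 0.05727601488338245 total 0.2412130950717863
```

Emit:
{"name": "move_arm", "arguments": {
  "moves": [2.5, -0.8, 0, 1.4, 0, 0, 0, 2.5, -1.5, 0, 2.7, 0, 0, 0, 2.5, -1.5, 0, 2.7, 0, 0, 0, 2.5, -1.5, 0, 2.7, 0, 0, 0, 2.5, -1.5, 0, 2.7, 0, 0, 0, 2.5, -1.5, 0, 2.7, 0, 0, 0, 2.5, -1, 0, 1.7, 0, 0, 0, 2.5, -0.5, 0, 0.9, 0, 0, 0]
}}

```text
clock: 7.45
tool_pos: [0.5577, -0.0175, 0.0965]
orientation: [-176.6, -24.7, 4.3]
force: [0.1, -0.3, -0.6]
opening: 0.0318
gripper_force: 30.0
```

Emit:
{"name": "move_arm", "arguments": {
  "moves": [2.5, 0, 0, 0, 0, 0, 0, 2.5, -0.25, 0, 0.43, 0, 0, 0, 2.5, -0.25, 0, 0.43, 0, 0, 0, 2.5, -0.15, 0, 0.26, 0, 0, 0, 2.5, -0.1, 0, 0.17, 0, 0, 0, 2.5, 0, 0, 0, 0, 0, 0]
}}

```text
clock: 8.05
tool_pos: [0.558, -0.0189, 0.0876]
orientation: [-176.2, -24.4, 4.3]
force: [-0.8, -0.8, -2.2]
opening: 0.0319
gripper_force: 30.0
```

```bash
python3 - <<'E'
from h import *
o=obs(); print(o['joint_pos'])
E
```

```text
8.05 [ 0.558  -0.0189  0.0876] [-176.21  -24.44    4.28] 0.031907352670236436 29.995166659355164 [-0.8 -0.8 -2.2]
[ 15.99360973   7.82737083 -55.64453088  30.71953187  -2.13845402
  48.64448202]
```

Leaning outward at this radius hits the wrist limit (J5 near 0). I'll lift and swing so the lean is sideways (tool yaw -90).

```bash
python3 - <<'E'
from h import *
plan([.548,-.01,.19],Rd(4,30))
Rc=R.from_euler('xyz',ctrl.get_obs()['orientation'],degrees=True); print(Rc.inv().apply([0,0,.1])*100)
E
```

```text
8.05 [ 0.558  -0.0189  0.0876] [-176.21  -24.44    4.28] 0.031907352670236436 29.995166659355164 [-0.8 -0.8 -2.2]
turn first [-0.068  0.097  0.001] n>=0.8 then shift cm [ 4.31 -0.96 -9.33] n>=2.1
[ 4.13702369 -0.60199496 -9.08419711]
```

Emit:
{"name": "move_arm", "arguments": {
  "moves": [2.5, 0.9, -0.2, -1.8, 0, 0, 0, 2.5, 1.2, -0.2, -2.6, 0, 0, 0, 2.5, 1.2, -0.2, -2.6, 0, 0, 0, 2.5, 0.8, -0.2, -1.8, 0, 0, 0, 2.5, 0, 0, 0, -0.068, 0.097, 0, 2.5, 0, 0, 0, 0, 0, 0, 2.5, 0, 0, 0, 0, 0, 0]
}}

```text
clock: 8.75
tool_pos: [0.5691, -0.0465, 0.188]
orientation: [-180.0, -27.1, 3.5]
force: [0.1, 0.0, -1.9]
opening: 0.0315
gripper_force: 30.0
```

```bash
python3 - <<'E'
from h import *
o=plan([.548,-.002,.19],Rd(-90,30)); print(o['joint_pos'])
E
```

```text
8.75 [ 0.5691 -0.0465  0.188 ] [-179.97  -27.05    3.5 ] 0.03146124852467975 29.994941353797913 [ 0.1  0.  -1.9]
turn first [-0.78   0.04   1.434] n>=11.0 then shift cm [-3.76  2.11 -2.4 ] n>=1.0
[ 18.29023102  -0.98430265 -46.25813405  20.20026345 -19.56126515
  57.64461383]
```

Emit:
{"name": "move_arm", "arguments": {
  "moves": [2.5, 0, 0, 0, -0.065, 0.003, 0.12, 2.5, 0, 0, 0, -0.065, 0.003, 0.12, 2.5, 0, 0, 0, -0.065, 0.003, 0.12, 2.5, 0, 0, 0, -0.065, 0.003, 0.12, 2.5, 0, 0, 0, -0.065, 0.003, 0.12, 2.5, 0, 0, 0, -0.065, 0.003, 0.12, 2.5, 0, 0, 0, 0, 0, 0]
}}

```text
clock: 9.45
tool_pos: [0.572, -0.0492, 0.1892]
orientation: [178.9, -28.0, -35.1]
force: [0.3, 0.7, -1.7]
opening: 0.0318
gripper_force: 30.0
```

```bash
python3 - <<'E'
from h import *
o=plan([.548,-.002,.19],Rd(-90,30)); print(o['joint_pos'])
E
```

```text
9.45 [ 0.572  -0.0492  0.1892] [178.94 -27.97 -35.08] 0.03176671174227807 29.9967098236084 [ 0.3  0.7 -1.7]
turn first [-0.447  0.025  0.838] n>=6.4 then shift cm [-4.05  2.4  -2.43] n>=1.1
[ 23.77958074   2.37939847 -50.90414305  49.88653418 -32.50385912
 -11.0412321 ]
```

Emit:
{"name": "move_arm", "arguments": {
  "moves": [2.5, 0, 0, 0, -0.064, 0.0035, 0.12, 2.5, 0, 0, 0, -0.064, 0.0035, 0.12, 2.5, 0, 0, 0, -0.064, 0.0035, 0.12, 2.5, 0, 0, 0, -0.064, 0.0035, 0.12, 2.5, 0, 0, 0, -0.064, 0.0035, 0.12, 2.5, 0, 0, 0, -0.064, 0.0035, 0.12, 2.5, 0, 0, 0, -0.064, 0.0035, 0.12, 2.5, 0, 0, 0, 0, 0, 0]
}}

```text
clock: 10.25
tool_pos: [0.5721, -0.049, 0.1882]
orientation: [179.9, -29.8, -90.0]
force: [0.0, -0.2, -1.5]
opening: 0.0317
gripper_force: 30.0
```

```bash
python3 - <<'E'
from h import *
o=plan([.548,-.002,.10],Rd(-90,30)); print(o['joint_pos'])
E
python3 m3.py
```

```text
10.25 [ 0.5721 -0.049   0.1882] [179.92 -29.81 -90.  ] 0.031709976775676094 29.996253848075867 [ 0.  -0.2 -1.5]
turn first [0.001 0.003 0.   ] n>=0.0 then shift cm [-8.48  2.41  5.29] n>=2.1
[ 29.87995321  16.69848709 -28.74250106  28.6961782  -63.6623238
 -47.18959092]
10.25 [ 0.5721 -0.049   0.1882] [179.92 -29.81 -90.  ] 0.031709976775676094 29.996253848075867 [ 0.  -0.2 -1.5]
horn 1261 [ 0.57206639 -0.0606327   0.21115368]
top 2359 2219 [-1.53522887e-04 -6.87201300e-03  9.99976376e-01] [ 0.57214582 -0.04743056  0.20851083] rel tcp [1.93540281e-05 1.53297068e-03 2.02740251e-02]
tilt deg towards +xtool 0.3937398017792874 total 0.3938386857104298
```

Emit:
{"name": "move_arm", "arguments": {
  "moves": [2.5, -1.2, 0.4, 0.8, 0, 0.003, 0, 2.5, -1.8, 0.5, 1.1, 0, 0, 0, 2.5, -2, 0.5, 1.2, 0, 0, 0, 2.5, -1.8, 0.5, 1.1, 0, 0, 0, 2.5, -1.2, 0.4, 0.8, 0, 0, 0, 2.5, -0.5, 0.1, 0.3, 0, 0, 0, 2.5, 0, 0, 0, 0, 0, 0, 2.5, 0, 0, 0, 0, 0, 0]
}}

```text
clock: 11.1
tool_pos: [0.5476, -0.0032, 0.1017]
orientation: [-179.8, -30.1, -90.1]
force: [0.0, -0.2, -1.9]
opening: 0.032
gripper_force: 30.0
```

```bash
python3 - <<'E'
from h import *
o=plan([.548,-.002,.027],Rd(-90,30)); print(o['joint_pos'])
E
```

```text
11.1 [ 0.5476 -0.0032  0.1017] [-179.84  -30.13  -90.05] 0.03197773783261651 29.995045959949493 [ 0.  -0.2 -1.9]
turn first [-0.002 -0.002 -0.001] n>=0.0 then shift cm [-3.84 -0.04  6.41] n>=1.5
[ 35.20122466  21.41691602 -35.70072299  30.06363425 -55.23638846
 -57.46717988]
```

Emit:
{"name": "move_arm", "arguments": {
  "moves": [2.5, -0.5, 0, 0.9, 0, 0, 0, 2.5, -0.8, 0, 1.4, 0, 0, 0, 2.5, -0.8, 0, 1.4, 0, 0, 0, 2.5, -0.8, 0, 1.2, 0, 0, 0, 2.5, -0.5, 0, 0.8, 0, 0, 0, 2.5, -0.3, 0, 0.5, 0, 0, 0, 2.5, 0, 0, 0, 0, 0, 0, 2.5, 0, 0, 0, 0, 0, 0]
}}

```text
clock: 11.9
tool_pos: [0.5477, -0.0023, 0.0293]
orientation: [-179.9, -30.2, -90.1]
force: [0.0, 0.0, -1.4]
opening: 0.032
gripper_force: 30.0
```

Emit:
{"name": "move_arm", "arguments": {
  "moves": [2.5, -0.1, 0, 0.17, 0, 0, 0, 2.5, -0.05, 0, 0.09, 0, 0, 0, 2.5, -0.05, 0, 0.09, 0, 0, 0, 2.5, -0.05, 0, 0.08, 0, 0, 0, 2.5, 0, 0, 0, 0, 0, 0, 2.5, 0, 0, 0, 0, 0, 0]
}}

```text
clock: 12.5
tool_pos: [0.5475, -0.0024, 0.024]
orientation: [-179.9, -30.2, -90.1]
force: [0.3, 0.3, -1.5]
opening: 0.0314
gripper_force: 30.0
```

Emit:
{"name": "move_arm", "arguments": {
  "moves": [2.5, -0.03, 0, 0.06, 0, 0, 0, 2.5, 0, 0, 0, 0, 0, 0, 2.5, 0, 0, 0, 0, 0, 0]
}}

```text
clock: 12.8
tool_pos: [0.5475, -0.0025, 0.0233]
orientation: [-179.9, -30.2, -90.1]
force: [0.3, -0.7, -1.8]
opening: 0.032
gripper_force: 30.0
```

Emit:
{"name": "move_arm", "arguments": {
  "moves": [2.5, -0.05, 0, 0.08, 0, 0, 0, 2.5, 0, 0, 0, 0, 0, 0, 2.5, 0, 0, 0, 0, 0, 0]
}}

```text
clock: 13.1
tool_pos: [0.5476, -0.0024, 0.0226]
orientation: [-179.9, -30.2, -90.1]
force: [-0.7, 0.2, 1.8]
opening: 0.0318
gripper_force: 30.0
```

Contact. I'll release.

Emit:
{"name": "move_arm", "arguments": {
  "moves": [3.6, 0, 0, 0, 0, 0, 0, 4.2, 0, 0, 0, 0, 0, 0, 5, 0, 0, 0, 0, 0, 0, 5.5, 0, 0, 0, 0, 0, 0, 5.5, 0, 0, 0, 0, 0, 0, 5.5, 0, 0, 0, 0, 0, 0, 5.5, 0, 0, 0, 0, 0, 0]
}}

```text
clock: 13.8
tool_pos: [0.5475, -0.0024, 0.0224]
orientation: [-179.9, -30.2, -90.1]
force: [0.2, 0.7, 0.2]
opening: 0.055
gripper_force: 0.0
```

Emit:
{"name": "move_arm", "arguments": {
  "moves": [5.5, 0, 0, -1, 0, 0, 0, 5.5, 0, 0, -2, 0, 0, 0, 5.5, 0, 0, -3, 0, 0, 0, 5.5, 0, 0, -3, 0, 0, 0, 8, 0, 0, -3, 0, 0, 0, 8, 0, 0, -2, 0, 0, 0, 8, 0, 0, 0, 0, 0, 0]
}}

```text
clock: 14.5
tool_pos: [0.5488, 0.0707, 0.1464]
orientation: [-179.6, -30.0, -90.1]
force: [0.6, -0.1, 0.3]
opening: 0.074
gripper_force: 0.0
```

```bash
python3 - <<'E'
from h import *
o=plan([.548,-.002,.155],Rd(-180,0)); print(o['joint_pos'])
s=snap('scene')[0]; p=snap('wrist')[0]
save(np.hstack([cv2.resize(p,(400,300)),s[150:300,190:390].repeat(2,0).repeat(2,1)]),'a6.png')
E
```

```text
14.5 [0.5488 0.0707 0.1464] [-179.6   -29.95  -90.09] 0.0740356708959968 0.0 [ 0.6 -0.1  0.3]
turn first [-0.415 -0.405  1.532] n>=11.0 then shift cm [ 0.08 -7.27 -0.86] n>=1.5
[ 41.84529683  20.54476524 -28.1078361   24.66766797 -64.31156981
 -57.18087643]
```

View pics/a6.png

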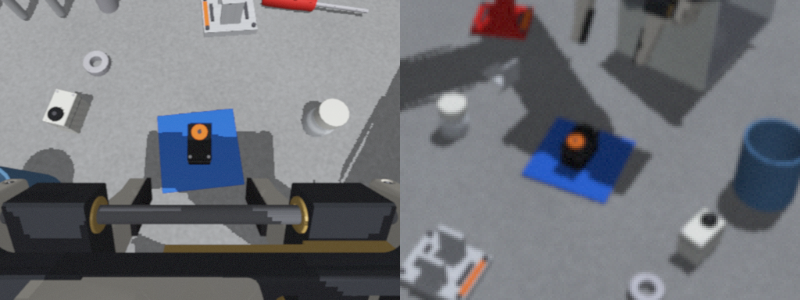

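The servo stands upright on the mat, with its horn at (199,132) towards -y. Now I turn to straight down for the end grasp.

Emit:
{"name": "move_arm", "arguments": {
  "moves": [7, 0, 0, 0, -0.038, -0.037, 0.139, 7, 0, 0, 0, -0.038, -0.037, 0.139, 7, 0, 0, 0, -0.038, -0.037, 0.139, 7, 0, 0, 0, -0.038, -0.037, 0.139, 7, 0, 0, 0, -0.038, -0.037, 0.139, 7, 0, 0, 0, -0.038, -0.037, 0.139, 7, 0, 0, 0, -0.038, -0.037, 0.139, 7, 0, 0, 0, -0.038, -0.037, 0.139]
}}

```text
clock: 15.4
tool_pos: [0.5467, 0.0673, 0.1424]
orientation: [-175.1, -7.8, -156.7]
force: [0.7, -0.6, -0.2]
opening: 0.07
gripper_force: 0.0
```

Emit:
{"name": "move_arm", "arguments": {
  "moves": [7, 0, 0, 0, -0.038, -0.037, 0.139, 7, 0, 0, 0, -0.038, -0.037, 0.139, 7, 0, 0, 0, -0.038, -0.037, 0.139, 7, 0, 0, 0, 0, 0, 0, 7, 0, 0, 0, 0, 0, 0]
}}

```text
clock: 15.9
tool_pos: [0.5468, 0.0672, 0.1431]
orientation: [-179.9, -0.4, -179.9]
force: [0.2, -0.2, 0.0]
opening: 0.0704
gripper_force: 0.0
```

```bash
cat > m4.py <<'E'
from h import *
import sys
zt=float(sys.argv[1]); x0,y0=float(sys.argv[2]),float(sys.argv[3])
p,d,cm=snap('wrist'); W=cloud(d,cm); np.savez('wrist.npz',p=p,d=d,W=W); hsv=cv2.cvtColor(p,cv2.COLOR_RGB2HSV).astype(int)
m=(np.hypot(W[...,0]-x0,W[...,1]-y0)<.045)&(abs(W[...,2]-zt)<.007); q=W[m]
print('top',len(q),np.median(q,0),cv2.minAreaRect((q[:,:2]*1000).astype(np.float32)),q.mean(0))
h=m&(hsv[...,0]<18)&(hsv[...,1]>120); print('horn',h.sum(),W[h].mean(0))
L=q[:,:2]-q[:,:2].mean(0); print('pca',np.degrees(np.arctan2(*np.linalg.svd(L,full_matrices=False)[2][0][::-1])))
E
python3 m4.py .044 .548 -.002; python3 -c "
from h import *
o=plan([.548,-.002,.155],Rd(-180,0)); print(o['joint_pos'])"
```

```text
top 1693 [ 0.54588218 -0.00059256  0.04306423] ((547.4797973632812, -1.3204326629638672), (49.71303939819336, 32.36690902709961), 89.8741455078125) [ 5.46330251e-01 -4.86065337e-04  4.33955785e-02]
horn 422 [ 0.54733478 -0.01356784  0.04540969]
pca 87.50818857928324
15.95 [0.5471 0.0676 0.1431] [-179.94   -0.39 -179.85] 0.06943637159252813 0.0 [-0.1 -0.2  0.3]
turn first [-0.001 -0.007  0.003] n>=0.0 then shift cm [-0.09 -6.96 -1.19] n>=1.4
[  27.31910439   13.71971095  -21.85824423   -0.14706137  -54.79338424
 -117.07944003]
```

Emit:
{"name": "move_arm", "arguments": {
  "moves": [7, 0, -2, 0, 0, -0.007, 0.003, 7, -0.05, -2.5, 0, 0, 0, 0, 7, 0, -1.8, 0, 0, 0, 0, 7, 0, -0.6, 1, 0, 0, 0, 7, 0, 0, 2, 0, 0, 0, 7, 0, 0, 2, 0, 0, 0, 7, 0, 0, 0, 0, 0, 0, 7, 0, 0, 0, 0, 0, 0]
}}

```text
clock: 16.75
tool_pos: [0.5476, -0.0008, 0.0929]
orientation: [-179.9, -0.0, 179.9]
force: [0.3, -0.4, 0.4]
opening: 0.0702
gripper_force: 0.0
```

```bash
python3 m4.py .044 .548 -.002; python3 -c "
from h import *
o=plan([.5475,-.0013,.022],Rd(-180,0)); print(o['joint_pos'])"
```

```text
top 2525 [ 0.54565418 -0.00131458  0.04302318] ((547.5232543945312, -1.6038780212402344), (49.97358322143555, 32.66499710083008), 89.88895416259766) [ 0.54611064 -0.00160337  0.04336548]
horn 623 [ 0.5471857  -0.01405255  0.04536956]
pca 88.12546139833118
16.8 [ 0.5481 -0.0007  0.0937] [-1.7998e+02  8.0000e-02  1.7991e+02] 0.07023151107894358 0.0 [-0.1 -0.1  0.2]
turn first [-0.     0.001 -0.002] n>=0.0 then shift cm [ 0.06 -0.06  7.17] n>=1.4
[ 2.04481959e+01  1.64289486e+01 -2.59207407e+01  6.99119913e-02
 -4.75814178e+01 -1.10586353e+02]
```

Emit:
{"name": "move_arm", "arguments": {
  "moves": [7, 0.06, -0.07, 1.5, 0, 0, 0, 7, 0, 0, 2, 0, 0, 0, 7, 0, 0, 1.8, 0, 0, 0, 7, 0, 0, 1.2, 0, 0, 0, 7, 0, 0, 0.6, 0, 0, 0, 7, 0, 0, 0, 0, 0, 0, 7, 0, 0, 0, 0, 0, 0]
}}

```text
clock: 17.5
tool_pos: [0.5479, -0.0016, 0.0231]
orientation: [180.0, 0.2, 179.8]
force: [-0.7, 0.2, 0.5]
opening: 0.0699
gripper_force: 0.0
```

Emit:
{"name": "move_arm", "arguments": {
  "moves": [4.4, 0, 0, 0, 0, 0, 0, 4.4, 0, 0, 0, 0, 0, 0, 4.4, 0, 0, 0, 0, 0, 0, 4.4, 0, 0, 0, 0, 0, 0, 4.4, 0, 0, 0, 0, 0, 0, 4.4, 0, 0, 0, 0, 0, 0, 4.4, 0, 0, 0, 0, 0, 0, 4.4, 0, 0, 0, 0, 0, 0]
}}

```text
clock: 18.3
tool_pos: [0.5475, -0.0017, 0.0229]
orientation: [180.0, 0.1, 179.8]
force: [-1.6, 1.5, 5.5]
opening: 0.0496
gripper_force: 30.0
```

Emit:
{"name": "move_arm", "arguments": {
  "moves": [4.4, 0, 0, -0.5, 0, 0, 0, 4.4, 0, 0, -1.5, 0, 0, 0, 4.4, 0, 0, -2.5, 0, 0, 0, 4.4, 0, 0, -3, 0, 0, 0, 4.4, 0, 0, -3, 0, 0, 0, 4.4, 0, 0, -2, 0, 0, 0, 4.4, 0, 0, -0.5, 0, 0, 0, 4.4, 0, 0, 0, 0, 0, 0]
}}

```text
clock: 19.1
tool_pos: [0.5471, -0.0017, 0.1528]
orientation: [180.0, 0.2, 179.8]
force: [0.6, -0.3, -2.0]
opening: 0.0496
gripper_force: 30.0
```

```bash
python3 -c "
from h import *
o=plan([.498,-.24,.15],Rd(-86.5,0)); print(o['joint_pos'])"; sed -i 's/abs(L\[...,1\])<.014/abs(L[...,1])<.022/' m3.py; python3 m3.py
```

```text
19.1 [ 0.5471 -0.0017  0.1528] [1.7996e+02 1.5000e-01 1.7981e+02] 0.049637511326666224 29.998560547828674 [ 0.6 -0.3 -2. ]
turn first [-0.002  0.003 -1.635] n>=11.0 then shift cm [23.49  6.35  0.28] n>=4.9
[ 2.03581428e+01  1.24605130e+01 -2.21723471e+01  1.78983782e-02
 -5.52118798e+01 -1.10556762e+02]
19.1 [ 0.5471 -0.0017  0.1528] [1.7996e+02 1.5000e-01 1.7981e+02] 0.049637511326666224 29.998560547828674 [ 0.6 -0.3 -2. ]
horn 400 [ 0.53966654 -0.01382852  0.17512568]
top 3798 1891 [-0.00732529 -0.0053473   0.99995887] [0.54063473 0.00081097 0.17259696] rel tcp [-0.00642017  0.00249785  0.01982919]
tilt deg towards +xtool 0.4187020458583281 total 0.5196440602495952
```

Emit:
{"name": "move_arm", "arguments": {
  "moves": [4.4, 0, 0, 0, 0, 0.003, -0.136, 4.4, 0, 0, 0, 0, 0, -0.136, 4.4, 0, 0, 0, 0, 0, -0.136, 4.4, 0, 0, 0, 0, 0, -0.136, 4.4, 0, 0, 0, 0, 0, -0.136, 4.4, 0, 0, 0, 0, 0, -0.136, 4.4, 0, 0, 0, 0, 0, -0.136, 4.4, 0, 0, 0, 0, 0, -0.136]
}}

```text
clock: 19.95
tool_pos: [0.546, -0.002, 0.1504]
orientation: [179.8, -0.2, -117.5]
force: [-0.6, -0.7, -1.5]
opening: 0.0499
gripper_force: 30.0
```

Emit:
{"name": "move_arm", "arguments": {
  "moves": [4.4, 0, 0, 0, 0, 0, -0.136, 4.4, 0, 0, 0, 0, 0, -0.136, 4.4, 0, 0, 0, 0, 0, -0.136, 4.4, 0, 0, 0, 0, 0, -0.136, 4.4, 1.5, 0.3, 0, 0, 0, 0, 4.4, 3, 0.7, 0, 0, 0, 0, 4.4, 2, 0.7, 0, 0, 0, 0, 4.4, 0, 0, 0, 0, 0, 0]
}}

```text
clock: 20.75
tool_pos: [0.5319, -0.0702, 0.151]
orientation: [179.7, -0.0, -87.0]
force: [0.2, 0.5, -1.6]
opening: 0.0496
gripper_force: 30.0
```

```bash
cat > m5.py <<'E'
from h import *
o=plan([.498,-.24,.15],Rd(-86.5,0)); print(o['joint_pos'])
p,d,cm=snap('wrist'); W=cloud(d,cm); np.savez('wf.npz',p=p,d=d,W=W)
n=np.hypot(W[...,0]-.498,W[...,1]+.24)<.07
for a,b in((.047,.058),(.008,.0145)):
    m=n&(W[...,2]>a)&(W[...,2]<b); q=W[m]
    if len(q)>5: print(a,len(q),np.median(q,0),cv2.minAreaRect((q[:,:2]*1000).astype(np.float32)))
save(cv2.resize(p,(800,600)),'w%d.png'%(o['clock']*100))
E
python3 m5.py; ls pics
```

```text
20.75 [ 0.5319 -0.0702  0.151 ] [ 1.7974e+02 -2.0000e-02 -8.6960e+01] 0.0495529048191608 29.998197555541992 [ 0.2  0.5 -1.6]
turn first [ 0.005 -0.    -0.008] n>=0.1 then shift cm [16.75  4.42  0.1 ] n>=3.5
[ 1.34131326e+01  1.18482758e+01 -2.32381350e+01 -3.27940693e-02
 -5.51740964e+01 -1.03575999e+01]
0.047 468 [ 0.49578247 -0.21904681  0.05077433] ((495.8494873046875, -219.2293243408203), (33.964393615722656, 7.60291051864624), 5.3268914222717285)
0.008 4140 [ 0.49997043 -0.2257734   0.01102127] ((496.07757568359375, -226.4828338623047), (90.15768432617188, 46.2593879699707), 4.075172424316406)
a1.png
a2.png
a3.png
a4.png
a5.png
a6.png
w2075.png
```

View pics/w2075.png

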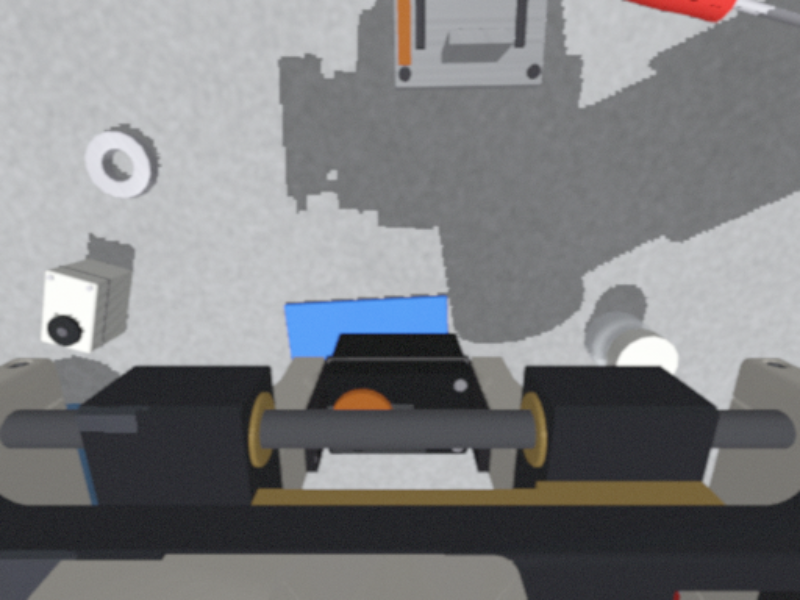

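The fixture is partly in view at the top (400–545, 0–85), with its stripe on the left at column 403, the same side as the horn. I'll move nearer and measure it whole.

Emit:
{"name": "move_arm", "arguments": {
  "moves": [4.4, 1.5, 0.4, 0, 0.005, 0, -0.008, 4.4, 2.5, 0.7, 0, 0, 0, 0, 4.4, 2, 0.5, 0, 0, 0, 0, 4.4, 1, 0.3, 0, 0, 0, 0, 4.4, 0, 0, 0, 0, 0, 0, 4.4, 0, 0, 0, 0, 0, 0]
}}

```text
clock: 21.4
tool_pos: [0.5194, -0.1385, 0.1521]
orientation: [-179.8, 0.0, -86.3]
force: [-0.3, 0.8, -1.7]
opening: 0.0496
gripper_force: 30.0
```

```bash
cat >> m5.py <<'E'
hsv=cv2.cvtColor(p,cv2.COLOR_RGB2HSV).astype(int)
m=n&(hsv[...,0]<18)&(hsv[...,1]>120)&(W[...,2]<.03); print('stripe',m.sum(),W[m].mean(0))
m=n&(W[...,2]>.047)&(W[...,2]<.058); k,lab,st,ce=cv2.connectedComponentsWithStats(m.astype(np.uint8))
for i in range(1,k):
    if st[i,4]>50: q=W[lab==i]; print('cheek',len(q),q.mean(0),cv2.minAreaRect((q[:,:2]*1000).astype(np.float32)))
E
python3 m5.py; python3 m3.py
```

```text
21.4 [ 0.5194 -0.1385  0.1521] [-179.81    0.    -86.27] 0.049592369309781954 29.998463988304138 [-0.3  0.8 -1.7]
turn first [-0.003  0.     0.004] n>=0.0 then shift cm [10.    2.75  0.21] n>=2.1
[ 5.97354340e+00  1.16238240e+01 -2.33850862e+01  7.82815566e-03
 -5.48054653e+01 -2.24841366e+00]
0.047 698 [ 0.49760113 -0.25816833  0.05080828] ((497.16619873046875, -241.01507568359375), (33.80564498901367, 49.07308578491211), 3.6029019355773926)
0.008 5916 [ 0.49771712 -0.24131333  0.01097605] ((485.959716796875, -241.65191650390625), (112.67443084716797, 73.93419647216797), 3.7503902912139893)
stripe 517 [ 0.50589046 -0.24628384  0.01335911]
cheek 387 [ 0.4986752  -0.26109423  0.05071546] ((498.4591369628906, -261.2013244628906), (33.67479705810547, 7.393830299377441), 5.795629024505615)
cheek 311 [ 0.49599286 -0.2195051   0.05082054] ((496.0043029785156, -219.5030975341797), (33.414833068847656, 5.905090808868408), 3.7462503910064697)
21.45 [ 0.5195 -0.1383  0.1522] [-179.8     0.    -86.23] 0.04967300556624451 29.998660683631897 [ 0.2 -0.1 -1.1]
horn 394 [ 0.53152801 -0.145124    0.17446674]
top 3795 1873 [ 0.00157479 -0.00365925  0.99999206] [ 0.51744651 -0.14517214  0.17202606] rel tcp [-0.00207006 -0.0068881   0.01986424]
tilt deg towards +xtool 0.21513491643752025 total 0.2282512298751981
```

```bash
python3 -c "
from h import *
o=plan([.4971,-.2409,.085],Rd(-86.4,0))"
```

```text
21.5 [ 0.5196 -0.1381  0.1523] [-179.8    0.   -86.2] 0.04986626156253375 29.998627603054047 [ 0.1 -0.6 -1. ]
turn first [-0.004  0.     0.003] n>=0.0 then shift cm [10.11  2.89  6.73] n>=2.5
```

Emit:
{"name": "move_arm", "arguments": {
  "moves": [4.4, 2, 0.6, 0, -0.004, 0, 0.003, 4.4, 3, 0.8, 0, 0, 0, 0, 4.4, 3, 0.8, 0, 0, 0, 0, 4.4, 2.1, 0.7, 1, 0, 0, 0, 4.4, 0, 0, 2.5, 0, 0, 0, 4.4, 0, 0, 2.2, 0, 0, 0, 4.4, 0, 0, 1, 0, 0, 0, 4.4, 0, 0, 0, 0, 0, 0]
}}

```text
clock: 22.3
tool_pos: [0.4963, -0.2408, 0.0841]
orientation: [179.8, 0.0, -86.3]
force: [-1.4, 0.0, -0.7]
opening: 0.0499
gripper_force: 30.0
```

Emit:
{"name": "move_arm", "arguments": {
  "moves": [4.4, 0, 0, 0, 0, 0, 0, 4.4, 0, 0, 0, 0, 0, 0]
}}

```text
clock: 22.5
tool_pos: [0.4979, -0.2412, 0.0866]
orientation: [-179.9, -0.0, -86.3]
force: [-0.6, -0.5, -0.4]
opening: 0.0501
gripper_force: 30.0
```

```bash
python3 -c "
from h import *
o=plan([.4971,-.2409,.080],Rd(-86.4,0))
p=snap('wrist')[0]; s=snap('scene')[0]
save(np.hstack([cv2.resize(p,(400,300)),cv2.resize(s[220:320,150:283],(400,300),interpolation=cv2.INTER_CUBIC)]),'a7.png')
"
```

```text
22.5 [ 0.4979 -0.2412  0.0866] [-1.7991e+02 -4.0000e-02 -8.6340e+01] 0.050090464447647906 29.998493492603302 [-0.6 -0.5 -0.4]
turn first [-0.002 -0.001  0.001] n>=0.0 then shift cm [-0.04  0.08  0.66] n>=0.1
```

View pics/a7.png

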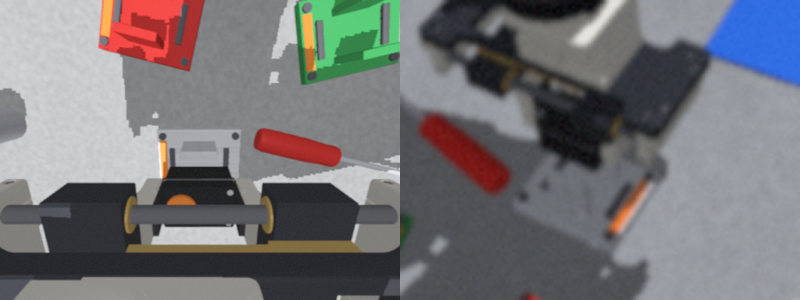

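Emit:
{"name": "move_arm", "arguments": {
  "moves": [4.4, -0.04, 0.08, 0.5, 0, 0, 0, 4.4, 0, 0, 0.5, 0, 0, 0, 4.4, 0, 0, 0, 0, 0, 0, 4.4, 0, 0, 0, 0, 0, 0, 4.4, 0, 0, 0, 0, 0, 0]
}}

```text
clock: 23.1
tool_pos: [0.4961, -0.2411, 0.0754]
orientation: [180.0, -0.0, -86.4]
force: [-0.0, -0.1, -1.1]
opening: 0.0498
gripper_force: 30.0
```

Emit:
{"name": "move_arm", "arguments": {
  "moves": [4.4, 0, 0, 0.3, 0, 0, 0, 4.4, 0, 0, 0.3, 0, 0, 0, 4.4, 0, 0, 0.3, 0, 0, 0, 4.4, 0, 0, 0, 0, 0, 0]
}}

```text
clock: 23.5
tool_pos: [0.4956, -0.241, 0.0658]
orientation: [179.9, 0.0, -86.4]
force: [-0.8, 0.8, -2.0]
opening: 0.0499
gripper_force: 30.0
```

Emit:
{"name": "move_arm", "arguments": {
  "moves": [4.4, 0, -0.12, 0, 0, 0, 0, 4.4, 0, 0, 0.3, 0, 0, 0, 4.4, 0, 0, 0.3, 0, 0, 0, 4.4, 0, 0, 0.3, 0, 0, 0, 4.4, 0, 0, 0, 0, 0, 0, 4.4, 0, 0, 0, 0, 0, 0]
}}

```text
clock: 24.1
tool_pos: [0.4972, -0.2409, 0.0573]
orientation: [180.0, -0.0, -86.4]
force: [-0.2, 0.1, -0.5]
opening: 0.0496
gripper_force: 30.0
```

```bash
python3 m5.py | grep -v '^0.0'; python3 m3.py
```

```text
24.1 [ 0.4972 -0.2409  0.0573] [179.96  -0.   -86.38] 0.04961688527114452 29.998556077480316 [-0.2  0.1 -0.5]
turn first [ 0.001 -0.     0.002] n>=0.0 then shift cm [-0.09 -0.09 -9.27] n>=1.9
[-5.53713898e+00  1.95588048e+01 -2.73196608e+01  1.11425597e-02
 -4.31579261e+01  9.15237009e+00]
stripe 539 [ 0.49474443 -0.25638499  0.01377727]
cheek 1241 [ 0.49841972 -0.25988827  0.05153695] ((498.05340576171875, -260.93951416015625), (49.24848175048828, 9.480181694030762), 3.5707311630249023)
cheek 98 [ 0.53094216 -0.25002356  0.05462756] ((530.9794921875, -250.23976135253906), (2.161567449569702, 13.93547534942627), 86.80862426757812)
cheek 98 [ 0.46414311 -0.25427465  0.05485822] ((463.8524169921875, -254.34242248535156), (13.402276992797852, 2.0313451290130615), 10.631207466125488)
24.15 [ 0.4973 -0.241   0.0574] [179.98  -0.   -86.38] 0.049693103654704945 29.998550713062286 [ 0.6  0.8 -1. ]
horn 478 [ 0.51377988 -0.24665156  0.06791708]
top 4915 1880 [ 0.00639422 -0.00300958  0.99997503] [ 0.49529146 -0.24783599  0.07727374] rel tcp [-0.00198561 -0.00684131  0.01984846]
tilt deg towards +xtool 0.19521184711343825 total 0.4049174882013511
```

Emit:
{"name": "move_arm", "arguments": {
  "moves": [4.4, 0, 0, 0.4, 0, 0, 0, 4.4, 0, 0, 0.4, 0, 0, 0, 4.4, 0, 0, 0.4, 0, 0, 0, 4.4, 0, 0, 0.4, 0, 0, 0, 4.4, 0, 0, 0.2, 0, 0, 0, 4.4, 0, 0, 0, 0, 0, 0, 4.4, 0, 0, 0, 0, 0, 0]
}}

```text
clock: 24.9
tool_pos: [0.4973, -0.241, 0.0394]
orientation: [180.0, -0.0, -86.4]
force: [0.1, -0.0, -1.6]
opening: 0.0502
gripper_force: 30.0
```

Emit:
{"name": "move_arm", "arguments": {
  "moves": [4.4, 0, 0, 0.25, 0, 0, 0, 4.4, 0, 0, 0.2, 0, 0, 0, 4.4, 0, 0, 0.15, 0, 0, 0, 4.4, 0, 0, 0.1, 0, 0, 0, 4.4, 0, 0, 0, 0, 0, 0, 4.4, 0, 0, 0, 0, 0, 0]
}}

```text
clock: 25.5
tool_pos: [0.4972, -0.2409, 0.0324]
orientation: [180.0, -0.0, -86.4]
force: [-0.0, -0.4, -1.0]
opening: 0.0501
gripper_force: 30.0
```

Emit:
{"name": "move_arm", "arguments": {
  "moves": [4.4, 0, 0, 0.08, 0, 0, 0, 4.4, 0, 0, 0.06, 0, 0, 0, 4.4, 0, 0, 0, 0, 0, 0, 4.4, 0, 0, 0, 0, 0, 0]
}}

```text
clock: 25.9
tool_pos: [0.4972, -0.241, 0.031]
orientation: [180.0, -0.0, -86.4]
force: [0.6, 0.0, -1.2]
opening: 0.0498
gripper_force: 30.0
```

Emit:
{"name": "move_arm", "arguments": {
  "moves": [4.4, 0, 0, 0.08, 0, 0, 0, 4.4, 0, 0, 0, 0, 0, 0, 4.4, 0, 0, 0, 0, 0, 0]
}}

```text
clock: 26.2
tool_pos: [0.4973, -0.241, 0.0309]
orientation: [180.0, -0.0, -86.4]
force: [-2.3, 1.8, 6.0]
opening: 0.05
gripper_force: 30.0
```

Contact at the expected height. I'll open gently and retreat.

Emit:
{"name": "move_arm", "arguments": {
  "moves": [5.4, 0, 0, 0, 0, 0, 0, 6, 0, 0, 0, 0, 0, 0, 6.2, 0, 0, 0, 0, 0, 0, 6.2, 0, 0, 0, 0, 0, 0, 6.2, 0, 0, -0.5, 0, 0, 0, 6.2, 0, 0, -1.5, 0, 0, 0, 6.2, 0, 0, -2.5, 0, 0, 0, 6.2, 0, 0, -3, 0, 0, 0]
}}

```text
clock: 27.0
tool_pos: [0.4965, -0.2408, 0.1055]
orientation: [179.9, 0.0, -86.4]
force: [0.3, -0.8, 0.6]
opening: 0.0619
gripper_force: 0.0
```

Emit:
{"name": "move_arm", "arguments": {
  "moves": [6.2, 0, 0, -3, 0, 0, 0, 6.2, -2, 0, -2, 0, 0, 0, 6.2, -3, 0, 0, 0, 0, 0, 6.2, -2, 0, 0, 0, 0, 0, 6.2, 0, 0, 0, 0, 0, 0, 6.2, 0, 0, 0, 0, 0, 0]
}}

```text
clock: 27.6
tool_pos: [0.493, -0.1708, 0.1557]
orientation: [-180.0, -0.0, -86.3]
force: [-0.2, -0.4, 0.2]
opening: 0.0619
gripper_force: 0.0
```

```bash
python3 m4.py .052 .497 -.241; python3 - <<'E'
from h import *
obs()
z=np.load('wrist.npz'); p,W=z['p'],z['W']; hsv=cv2.cvtColor(p,cv2.COLOR_RGB2HSV).astype(int)
m=(np.hypot(W[...,0]-.497,W[...,1]+.241)<.045)&(abs(W[...,2]-.052)<.007)
b=m&(hsv[...,2]<75); q=W[b]; print('black',len(q),np.median(q,0),cv2.minAreaRect((q[:,:2]*1000).astype(np.float32)))
m=(np.hypot(W[...,0]-.497,W[...,1]+.241)<.09)&(W[...,2]>.008)&(W[...,2]<.0145); q=W[m]; print(cv2.minAreaRect((q[:,:2]*1000).astype(np.float32)))
s=snap('scene')[0]
save(np.hstack([cv2.resize(p,(400,300)),cv2.resize(s[220:320,150:283],(400,300),interpolation=cv2.INTER_CUBIC)]),'a8.png')
E
```

```text
top 2610 [ 0.49700749 -0.24197672  0.05102469] ((496.8155517578125, -240.7586212158203), (49.71674728393555, 48.14812469482422), 4.156245231628418) [ 0.49691618 -0.24165613  0.05135598]
horn 495 [ 0.50917741 -0.24058181  0.0535081 ]
pca 171.72736956578706
27.65 [ 0.493  -0.1712  0.1555] [-1.800e+02 -1.000e-02 -8.635e+01] 0.061799296127884776 0.0 [ 0.5 -0.3  0.5]
black 1406 [ 0.49110422 -0.24245291  0.05084803] ((496.8441162109375, -241.0878143310547), (49.82624435424805, 30.63868522644043), 3.7179160118103027)
((474.7945556640625, -242.0972900390625), (134.80238342285156, 74.00501251220703), 3.931440830230713)
```

View pics/a8.png

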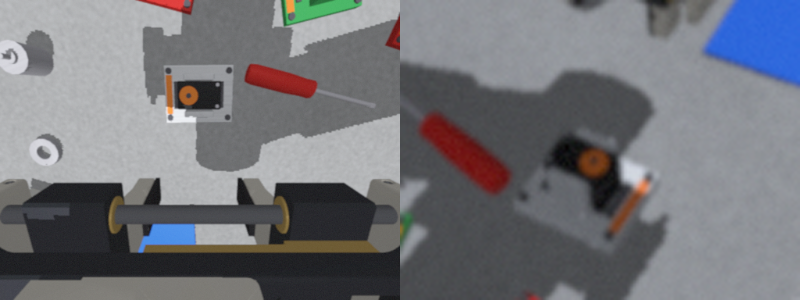

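The servo sits between the cheeks, square, with its top level with theirs. The horn at (188,96) is beside the orange stripe. Handing in.

```bash
python3 -c "
from plant import ctrl
print(ctrl.close_job())"
```

```text
the job is handed in; nothing more can be done
None
```

The servo was lifted out of the guard, set down on the mat and seated in the fixture with its horn at the striped end. It was then released and the job handed in at about 28 s; the hand-in gave no verdict, but my last wrist-camera measurement had it centred within about 0.5 mm, square and level with the cheeks.

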